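# Check a polished stone through the loupe

## Task

First lift the yellow polishing pad off the stone sample and lay it flat in the empty blue tray; then pick up the loupe and hold it level over the stone, with the lens centred straight above the red spot that the pad was hiding and at the same height as the orange collar on the focus gauge. Finish while still holding the loupe there, still and in the gripper alone. Keep the loupe off the polished stone, do not shift the collar, and leave the other things on the table where they are.

Things in the scene. Friction and masses are not known exactly. Their poses are not given: they have to be found in the camera images.
- stone: fixed white marble sample slab lying flat on the table, 180 (its x) by 200 (its y) by 20 mm thick; origin at the centre of its underside, polished top 20 mm above it
- spot: flat red dot, 18 mm across, on the top of the stone, hidden under the yellow pad at the start; origin at its centre on the stone's top face
- pad: yellow polishing pad on its holder, lying face down on the stone over the red spot: a disc 84 mm across and 10 mm thick (yellow, with a black upper layer) with an upright round yellow hub 32 mm across on its centre, from 10 to 46 mm above the underside, brass nut on top; about 160 g, loose; origin at the centre of its underside, z up along the hub
- tray: fixed empty open blue tray, 140 by 140 mm outside, walls 14 mm high and 4 mm thick, floor 4 mm thick; left or right of the stone; origin at the centre of its underside
- loupe: loupe lying flat on the table, left or right of the stone on the side where the tray is not: a round aluminium lens ring 72 mm across and 16 mm thick with a clear lens, and a straight red bar handle 18 mm wide (its y), 20 mm thick (z 0 to 20 mm), running along its own -x from 46 to 138 mm from the lens centre; about 130 g, loose; origin under the lens centre on the underside, z up when level
- lens (a point): centre of the loupe's lens, 9 mm above the loupe's underside, on the ring's axis
- handle (a point): point in the loupe's handle to grip, 88 mm from the lens axis along the loupe's -x, 10 mm above the underside
- gauge: fixed focus gauge standing on the stone near its far left corner: 36 mm square base 8 mm thick with an upright steel post 8 mm in diameter, top ball 153 mm above the stone; origin at the centre of its underside on the stone's top face
- gauge_mark (a point): centre of the bright orange collar (28 mm across, 10 mm tall) on the gauge's post; its height, 60 to 105 mm above the stone, is the focal height at which the lens centre must be held; the collar slides stiffly, do not push it
- disc_green: green plain polishing disc, 90 mm across and 8 mm thick, lying flat with its dotted face up; origin at the centre of its underside. Bystander: leave alone
- disc_red: red plain polishing disc, 90 mm across and 8 mm thick, lying flat with its dotted face up; origin at the centre of its underside. Bystander: leave alone
- disc_blue: blue plain polishing disc, 90 mm across and 8 mm thick, lying flat with its dotted face up; origin at the centre of its underside. Bystander: leave alone
- brush: hand brush lying along its x, about 0.2 m long. Bystander: leave alone
- wrench: steel wrench lying along its x, about 0.2 m long. Bystander: leave alone
- bottle: white bottle with blue cap, 64 mm across, 170 mm tall; origin at the centre of its underside. Bystander: leave alone
- jar: jar with orange cap, 72 mm across, 70 mm tall; origin at the centre of its underside. Bystander: leave alone
There are look-alikes about, which are no part of the job. Of the things shaped like the pad, the yellow one is meant.

How it is judged:
On the way, in this order (a step that is already met when the one before it is completed fails the run):
1. the yellow pad lies flat in the blue tray, let go (horizontal distance between pad and tray below 0.045 m and z of pad in the frame of tray below 0.01 m and angle between pad's own z axis and vertical below 0.12 rad and contact force between pad and the fingers below 0.1 N), for 0.2 s.
2. the loupe is lifted off the table in the gripper (height (world z) of loupe above 0.03 m and contact force between loupe and the fingers above 1 N), for 0.2 s.
At the end, for the whole second after the job is handed in: Pad flat in the tray (centres within 45 mm, underside under 10 mm above the tray's, tilt under 0.12 rad), let go; loupe in the fingers alone, touching nothing else, still, tilt under 0.12 rad, lens within 12 mm sideways of the spot and 8 mm of the collar's height (all of step 1 and horizontal distance between lens and spot below 0.012 m and z of lens in the frame of gauge_mark between -0.008 and 0.008 m and angle between loupe's own z axis and vertical below 0.12 rad and linear speed of loupe below 0.02 m/s and contact force between loupe and the fingers above 1 N and contact force between loupe and stone below 0.1 N and contact force between loupe and gauge below 0.1 N and contact force between loupe and pad below 0.1 N and contact force between loupe and tray below 0.1 N and contact force between loupe and disc_green below 0.1 N and contact force between loupe and disc_red below 0.1 N and contact force between loupe and disc_blue below 0.1 N and contact force between loupe and brush below 0.1 N and contact force between loupe and wrench below 0.1 N and contact force between loupe and bottle below 0.1 N and contact force between loupe and jar below 0.1 N); the arm keeps its last pose, push and grip.
It fails at once if the loupe touches the polished stone (contact force between loupe and stone above 1 N).
It fails at once if the collar is shifted (distance of gauge_mark from where it was at the start of the episode above 0.006 m).
It fails at once if a bystander is moved by more than 30 mm (distance of any of disc_green, disc_red, disc_blue, brush, wrench, bottle, jar from where it was at the start of the episode above 0.03 m).
It also fails if it takes over 58 s, if anything falls off the work surface, if the arm or the gripper's body presses on something with over 40 N, if the wrist force passes 120 N, or if a joint passes its speed limit or range.

## Robot

A 6-joint arm with a two-finger parallel gripper is mounted at the origin on the work surface. World frame = base frame: x ahead of the robot, y to its left, z up, the work surface at z = 0. Lengths are in m, angles in rad, forces in N, time in s.
With the tool pointing down it reaches from about 0.3 to 0.775 m from the base axis. Payload 14.6 kg.
Tool frame: the origin (TCP) lies on the mounting face of the last link; the fingertips stand 199 mm ahead of it and the grasp point (between the pads) lies 180 mm ahead of it; z points along the fingers, y is the line along which they close (so a half turn about z gives the same grasp; the last joint's range is limited). The gripper opens to 94 mm and grips with 3 to 60 N. Pads are 16 mm wide; open, the fingers measure 119 mm over their backs; the gripper's body (75 mm by 177 mm) begins 78 mm behind the grasp point.
Start: joints at [1.246, 0.3, 1.521, -0, 1.321, -0.067], TCP at [0.14, 0.532, 0.405] pointing down, gripper open.
Joint ranges: [-3.03, 3.03], [-0.79, 2.21], [0.23, 2.52], [-1.04, 4.18], [0, 3.07], [-2.55, 2.55]. Speed limits (rad/s): [2.22, 2.22, 2.57, 3.14, 3.14, 3.14].

## Interface

Orientations are given as [roll, pitch, yaw] about the fixed x, y, z axes, in that order (R = Rz(yaw) Ry(pitch) Rx(roll)).
In Python, from station import telemetry, cams, workorder, finder gives the robot as it stands.
- The arm moves only by the tool jog_arm, never from a script. Its argument "rows" is a list of rows, each an object with "gripper": the finger opening in m, from 0 to 0.094; "slide": the shift along the tool's x, y, z in m, a list of three; "spin": the turn about the tool's z in rad. In form: [{"gripper": gripper, "slide": [tx, ty, tz], "spin": spin}, ...]. A call has 1 to 8 rows; each row is the pose to reach, as a shift and turn from the pose commanded when the call began, along the tool's axes at that moment; what a row does not reach only later rows make up. A row lasts 1/10 s, in which the tool goes at most 50 mm and 8.59 degrees, less where a joint would pass 70% of its speed; a pose out of reach is approached as far as the arm can. A call with a gripper value outside its range is refused whole. The fingers move at their own pace and stop on an object; "squeeze" is the grip in N (left out, the last holds). Time passes only in rows, so rows that repeat a pose let the fingers close. It gives the time, the measured TCP pose, the force, the opening and the grip force at its end, in the units of the state.
- telemetry.get_obs(): the state, without advancing time (a new reading comes with each control period).
- cams.camera(name): name is "scene" or "side" or "wrist"; returns (picture, depth): 400x640x3 uint8, red, green, blue; 400x640 float32, m along the optical axis (not along the pixel's ray), 0 where there is no reading.
- cams.camera_info(name): a dict with "camera_matrix" (3x3 intrinsics, pixels), "R" (3x3) and "t" (3): a world point X has camera coordinates R X + t; the wrist camera has in their place "tool_from_camera" (4x4, takes a point from camera to tool coordinates, whose origin is the TCP and whose axes are the flange's). Camera axes: x right, y down, z forward; pixel columns grow to the right and rows downward; lengths in m; the calibration is good to about 2 mm. A picture is of the moment at which its call begins: read the wrist's pose just before it. camera_info takes no time and is no camera call.
- workorder.hand_in(): hands the job in; it is judged then, once.
Trained networks look in the newest picture that a camera, given by its name, has taken for a name from the list of things; names that differ only in an ending like _2 or _b are one class to them, and where a whole thing is asked for, a point or a joint stands for the part that bears it (a point fixed in the world has none). Each returns a list of dicts, best first, with "confidence" (0 to 1); they miss things now and then, are a little off and sometimes report something else, mostly with a low value. They report only what shows in the picture. A call takes as long as a camera call. They do not tell look-alikes from the thing itself.
- finder.find_in(target, camera): "point" ([x, y, z] in m, in world coordinates, good to about 4 mm: the middle of the surface that is visible of it).
- finder.masks_of(target, camera): "region" (400x640 bool, what is visible of it).
The state is a dict: "time_s": time; "qpos": joint angles; "joint_vel": joint speeds; "tau": joint torques, N m; "ee_pos": TCP position; "eef_rot": TCP orientation; "force": force on the tool from outside, world axes, zero at the start; "moment": the same for the moment, N m; "grip_width": finger opening in m; "grip_force": force on a finger pad.
Only numpy, scipy, OpenCV 4.12 (cv2) and the standard library are available. Lean on these libraries where they do the work, as an engineer would, in place of code of your own. Each camera call takes 0.05 s, during which the arm holds its last target. There are 200 camera calls.

## Working session

There is one attempt and no reset: what is moved stays moved. The work goes in short steps, Python scripts to look and compute and a tool call to move; the robot and the scene stay as the last step left them, time stands still between calls to the robot, and variables do not carry over. Pictures are saved under pics/ and viewed, at most 10 in all, crops included, and the job is handed in when it is done.

Besides the shell and the picture viewer there is one more tool, called after "Request:" as name([rows], argument=value, ...), one row to a line, values as JSON. jog_arm: Moves the arm, as the interface text tells. Its arguments: {"type":"object","properties":{"rows":{"type":"array","items":{"type":"object","properties":{"gripper":{"type":"number"},"slide":{"type":"array","items":{"type":"number"}},"spin":{"type":"number"}}}},"squeeze":{"type":"number"}},"required":["rows"]}

```bash
mkdir -p pics
cat > h.py <<'E'
import numpy as np, cv2
from station import telemetry, cams, workorder, finder
from scipy.spatial.transform import Rotation as Ro
def world(name, px, d):
    ci=cams.camera_info(name); K=np.array(ci["camera_matrix"])
    px=np.atleast_2d(px).astype(float); d=np.atleast_1d(d)
    c=np.c_[(px[:,0]-K[0,2])/K[0,0]*d,(px[:,1]-K[1,2])/K[1,1]*d,d]
    if name!="wrist": return (c-np.array(ci["t"]))@np.array(ci["R"])
    T=np.array(ci["tool_from_camera"]); o=telemetry.get_obs()
    return (c@T[:3,:3].T+T[:3,3])@Ro.from_euler('xyz',o["eef_rot"]).as_matrix().T+o["ee_pos"]
E
python3 - <<'E'
from h import *
o=telemetry.get_obs(); print(o)
for n in ("scene","side"):
    im,d=cams.camera(n); cv2.imwrite(f"pics/{n}0.png",im[:,:,::-1]); np.savez(f"{n}0.npz",im=im,d=d)
    for t in ("pad","tray","loupe","handle","gauge","gauge_mark","stone","lens"):
        print(n,t,[(np.round(r["point"],3).tolist(),round(r["confidence"],2)) for r in finder.find_in(t,n)])
E
```

```text
{'time_s': 0.0, 'qpos': array([ 1.24639273e+00,  3.00486788e-01,  1.52163281e+00, -2.25004377e-05,
        1.32075299e+00, -6.65776779e-02]), 'joint_vel': array([-8.86740481e-05,  1.24255765e-03, -2.21250701e-03,  5.10354567e-04,
       -5.35182023e-04, -1.10837450e-03]), 'tau': array([-4.66998936e-04, -5.31807017e+01, -3.52742851e+01,  7.09010242e-02,
        2.43107253e-02, -6.10261282e-05]), 'ee_pos': array([0.14021645, 0.53177968, 0.4040557 ]), 'eef_rot': array([-3.14031411e+00, -6.34064040e-05,  2.88377227e+00]), 'force': array([-0.52936009,  0.18459872,  0.05057793]), 'moment': array([ 0.01405271, -0.00044123, -0.02779161]), 'grip_force': 0.0, 'grip_width': 0.09423713768555345}
scene pad [([0.421, -0.064, 0.008], 0.64), ([0.364, -0.177, 0.01], 0.62), ([0.715, 0.415, 0.093], 0.6)]
scene tray [([0.508, -0.297, 0.005], 0.57)]
scene loupe [([0.533, 0.287, 0.012], 0.84)]
scene handle [([0.531, 0.291, 0.016], 0.82)]
scene gauge [([0.687, 0.027, 0.067], 0.51)]
scene gauge_mark [([0.53, 0.289, 0.013], 0.44)]
scene stone [([0.623, -0.033, 0.021], 0.88), ([0.532, 0.288, 0.014], 0.69)]
scene lens [([0.532, 0.287, 0.011], 0.56)]
side pad [([0.572, -0.043, 0.031], 0.93), ([0.41, -0.073, 0.007], 0.79), ([0.353, -0.186, 0.009], 0.6)]
side tray [([0.507, -0.296, 0.004], 0.9)]
side loupe [([0.522, 0.279, 0.008], 0.7)]
side handle [([0.521, 0.278, 0.012], 0.64)]
side gauge [([0.685, 0.03, 0.071], 0.69)]
side gauge_mark [([0.678, 0.024, 0.134], 0.48)]
side stone [([0.602, -0.053, 0.02], 0.78)]
side lens [([0.519, 0.274, 0.009], 0.87), ([0.733, 0.293, 0.01], 0.73)]
```

View pics/scene0.png

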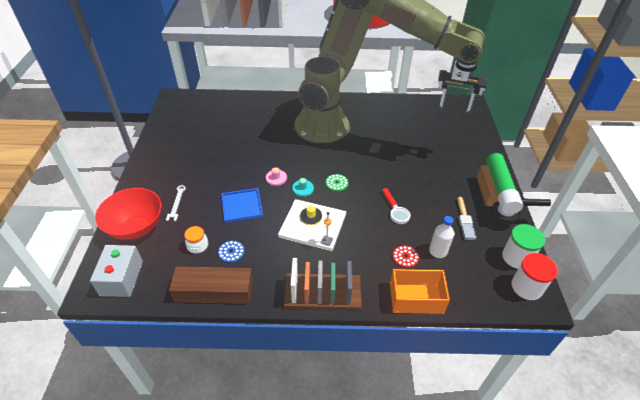

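View pics/side0.png

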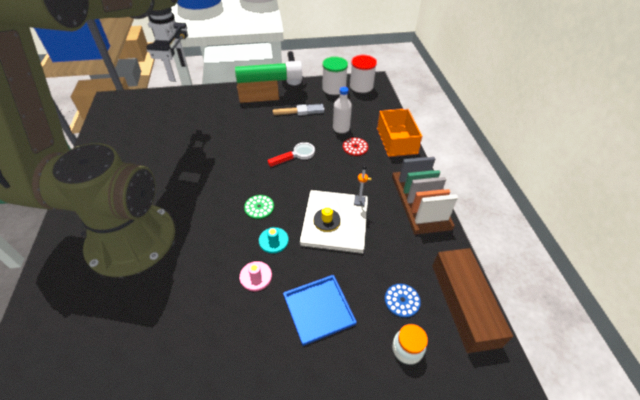

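The scene picture shows the yellow pad on the stone at (311,213), the tray at (241,204), the loupe at (395,206) and the gauge collar at (327,222). In the side picture the same things are at (327,216), (320,309), (292,154) and (363,178).
Pad-like things in the scene picture: yellow (311,213), teal (303,187) and pink (276,177). The yellow one is meant, since it is yellow and lies on the stone. I'll confirm this in a crop.

Run:
```python
from h import *
S={n:np.load(n+"0.npz") for n in("scene","side")}
cv2.imwrite("pics/crop.png",cv2.resize(S["side"]["im"][150:290,230:390,::-1],None,fx=5,fy=4.2,interpolation=cv2.INTER_CUBIC)[:600])
box={"scene":dict(pad=(300,203,322,225),tray=(215,183,268,226),handle=(378,185,402,212),collar=(320,214,334,232),stone=(275,198,350,250),ring=(385,200,415,226)),
"side":dict(pad=(312,203,342,232),tray=(280,272,360,345),handle=(262,145,298,170),collar=(354,168,374,188),stone=(298,188,372,254),ring=(288,138,320,164))}
for n,s in S.items():
    hsv=cv2.cvtColor(s["im"],cv2.COLOR_RGB2HSV).astype(int);H,Sa,V=[hsv[...,i] for i in range(3)]
    m=dict(pad=(H>22)&(H<36)&(Sa>140)&(V>90),tray=(H>100)&(H<125)&(Sa>120),handle=((H<6)|(H>174))&(Sa>150)&(V>70),collar=(H>6)&(H<21)&(Sa>150)&(V>120),stone=(Sa<40)&(V>170),ring=(Sa<60)&(V>110))
    for k,b in box[n].items():
        mm=np.zeros(H.shape,bool);mm[b[1]:b[3],b[0]:b[2]]=m[k][b[1]:b[3],b[0]:b[2]]
        mm&=s["d"]>0; y,x=np.nonzero(mm)
        if len(x)<5: print(n,k,"few");continue
        P=world(n,np.c_[x,y],s["d"][y,x])
        lo,hi=np.percentile(P,3,0),np.percentile(P,97,0)
        out=[len(x),np.round(np.median(P,0),3),np.round((lo+hi)/2,3),np.round(lo,3),np.round(hi,3)]
        if k in("tray","stone","handle","ring"):
            r=cv2.minAreaRect((P[:,:2]*1000).astype(np.float32));out.append(np.round(r[0]+r[1]+(r[2],),1))
        print(n,k,*out)
        if k=="handle":
            w,v=np.linalg.eigh(np.cov(P[:,:2].T));print("  axis",v[:,1],np.degrees(np.arctan2(v[1,1],v[0,1])))
        if k=="pad":
            q=P[P[:,2]>.06];print("  top",len(q),q.mean(0) if len(q) else "")
```

```text
scene pad 75 [ 0.58  -0.025  0.056] [ 0.568 -0.026  0.05 ] [ 0.547 -0.04   0.029] [ 0.589 -0.012  0.071]
  top 33 [ 0.5770266  -0.02644977  0.06675022]
scene tray 1173 [ 0.505 -0.291  0.006] [ 0.506 -0.291  0.009] [ 0.431 -0.363 -0.   ] [ 0.582 -0.219  0.018] [ 498.5 -292.6  169.8  146.7   13.6]
scene handle 117 [0.456 0.268 0.02 ] [0.455 0.27  0.014] [0.414 0.25  0.002] [0.496 0.289 0.026] [447.1 271.3 106.2  34.2  21. ]
  axis [-0.95756122 -0.28822996] -163.24798432111007
scene collar 24 [0.689 0.033 0.131] [0.685 0.033 0.13 ] [0.674 0.025 0.126] [0.697 0.041 0.134]
scene stone 1769 [ 0.621 -0.024  0.021] [ 0.6   -0.021  0.019] [ 0.503 -0.121  0.009] [0.698 0.08  0.029] [585.8 -20.3 207.6 210.4  74.2]
scene ring 302 [0.542 0.302 0.013] [0.539 0.304 0.011] [0.5   0.27  0.001] [0.577 0.338 0.021] [533.7 305.3  75.4  96.9  79.9]
side pad 166 [ 0.567 -0.04   0.057] [ 0.569 -0.045  0.047] [ 0.553 -0.068  0.025] [ 0.584 -0.021  0.069]
  top 74 [ 0.56841248 -0.03327059  0.06575721]
side tray 3277 [ 0.506 -0.295  0.004] [ 0.507 -0.292  0.007] [ 0.436 -0.365 -0.001] [ 0.578 -0.22   0.015] [ 507.7 -287.6  148.8  153.8   13.6]
side handle 223 [0.455 0.264 0.014] [0.455 0.275 0.01 ] [ 0.414  0.245 -0.002] [0.496 0.305 0.022] [456.2 279.8 101.9  47.9  21.7]
  axis [-0.91657692 -0.39985841] -156.4306726130739
side collar 77 [0.685 0.026 0.128] [0.704 0.093 0.065] [ 0.668  0.017 -0.002] [0.74  0.169 0.132]
side stone 2697 [ 0.605 -0.042  0.02 ] [ 0.59  -0.024  0.013] [ 0.5   -0.127  0.003] [0.68  0.079 0.023] [598.  -12.7 225.2 187.8  73.6]
side ring 311 [0.542 0.299 0.011] [0.541 0.309 0.008] [ 0.506  0.266 -0.001] [0.577 0.352 0.017] [542.2 310.9  98.7  75.4  81.9]
```

View pics/crop.png

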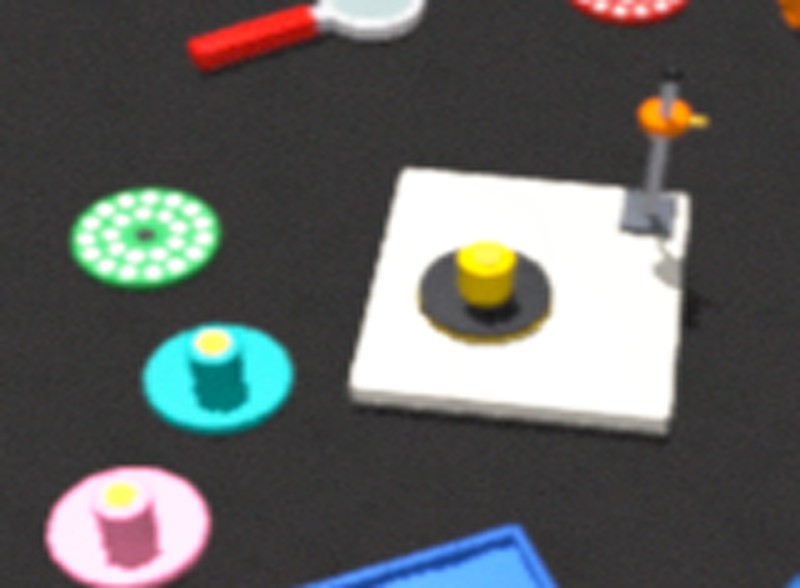

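The crop confirms the yellow-hubbed pad on the stone at crop (486,290). The teal (218,370) and pink (130,520) ones lie on the table, so they are look-alikes.

```bash
cat >> h.py <<'E'
def go(p, ydir=None, tcp=False, yaw0=None):
    "slide/spin to bring grasp point to p (world), tool y at angle ydir deg"
    o=telemetry.get_obs(); R=Ro.from_euler('xyz',o["eef_rot"]).as_matrix()
    t=np.array(p)+[0,0,0 if tcp else .18]
    s=0
    if ydir is not None:
        a=np.degrees(np.arctan2(R[1,1],R[0,1])); s=-np.radians((ydir-a+90)%180-90)
    print("slide",np.round(R.T@(t-o["ee_pos"]),4),"spin",round(s,3),"tcp",np.round(o["ee_pos"],4),"ydeg",np.degrees(np.arctan2(R[1,1],R[0,1])),"t",round(o["time_s"],2))
E
python3 - <<'E'
from h import *
ci=cams.camera_info("wrist");print(ci["tool_from_camera"],ci["camera_matrix"])
go([.54,-.032,.2],90)
E
```

```text
[[ 1.17942005e-03 -9.68941487e-01 -2.47287291e-01  7.07558244e-02]
 [ 9.99999143e-01  1.28336447e-03 -2.59156249e-04 -6.58271124e-04]
 [ 5.68466965e-04 -2.47286773e-01  9.68942170e-01  1.97748608e-02]
 [ 0.00000000e+00  0.00000000e+00  0.00000000e+00  1.00000000e+00]] [[310.53630461   0.         321.2942488 ]
 [  0.         310.53630461 196.91813833]
 [  0.           0.           1.        ]]
slide [-0.5303 -0.4432  0.0247] spin -0.258 tcp [0.1402 0.5318 0.4047] ydeg 75.22755765382973 t 0.9
```

Request:
jog_arm([
  {"slide": [-0.53,-0.443,0.025],"spin": -0.26,"gripper": 0.094},
  {"slide": [-0.53,-0.443,0.025],"spin": -0.26,"gripper": 0.094},
  {"slide": [-0.53,-0.443,0.025],"spin": -0.26,"gripper": 0.094},
  {"slide": [-0.53,-0.443,0.025],"spin": -0.26,"gripper": 0.094},
  {"slide": [-0.53,-0.443,0.025],"spin": -0.26,"gripper": 0.094},
  {"slide": [-0.53,-0.443,0.025],"spin": -0.26,"gripper": 0.094},
  {"slide": [-0.53,-0.443,0.025],"spin": -0.26,"gripper": 0.094},
  {"slide": [-0.53,-0.443,0.025],"spin": -0.26,"gripper": 0.094},
])

```text
time_s: 1.7
ee_pos: [0.3711, 0.2053, 0.3905]
eef_rot: [3.141, 0.001, -3.139]
force: [0.1, 1.4, 0.2]
grip_width: 0.094
grip_force: 0.0
```

Run:
```python
from h import *
go([.55,-.032,.19],90)
```

```text
slide [-0.1783 -0.2377  0.0206] spin 0.002 tcp [0.3711 0.2053 0.3905] ydeg 90.13569709710633 t 1.7
```

Request:
jog_arm([
  {"slide": [-0.18,-0.238,0.02],"spin": 0,"gripper": 0.094},
  {"slide": [-0.18,-0.238,0.02],"spin": 0,"gripper": 0.094},
  {"slide": [-0.18,-0.238,0.02],"spin": 0,"gripper": 0.094},
  {"slide": [-0.18,-0.238,0.02],"spin": 0,"gripper": 0.094},
  {"slide": [-0.18,-0.238,0.02],"spin": 0,"gripper": 0.094},
  {"slide": [-0.18,-0.238,0.02],"spin": 0,"gripper": 0.094},
  {"slide": [-0.18,-0.238,0.02],"spin": 0,"gripper": 0.094},
  {"slide": [-0.18,-0.238,0.02],"spin": 0,"gripper": 0.094},
])

```text
time_s: 2.5
ee_pos: [0.5511, -0.031, 0.3697]
eef_rot: [3.141, -0.001, -3.141]
force: [-0.6, 0.3, 0.5]
grip_width: 0.0942
grip_force: 0.0
```

```bash
cat >> h.py <<'E'
def shot(tag):
    im,d=cams.camera("wrist"); cv2.imwrite(f"pics/{tag}.png",im[:,:,::-1]); np.savez(tag+".npz",im=im,d=d)
    hsv=cv2.cvtColor(im,cv2.COLOR_RGB2HSV).astype(int);H,S,V=[hsv[...,i] for i in range(3)]
    y,x=np.mgrid[:400,:640]; P=world("wrist",np.c_[x.ravel(),y.ravel()],d.ravel()).reshape(400,640,3)
    return im,d,H,S,V,P
E
python3 - <<'E'
from h import *
im,d,H,S,V,P=shot("w1")
m=(H>22)&(H<36)&(S>120)&(V>70)&(d>0)
def st(n,m):
    q=P[m]; print(n,len(q), *(np.round(a,4) for a in (q.mean(0),np.percentile(q,2,0),np.percentile(q,98,0))) if len(q) else "")
st("yellow",m); st("top",m&(P[...,2]>.058))
c=(H>6)&(H<21)&(S>150)&(V>100)&(d>0)&(P[...,2]>.05); st("collar",c)
disc=(P[...,2]>.025)&(P[...,2]<.034)&(np.hypot(P[...,0]-.57,P[...,1]+.03)<.06)&(d>0);st("disc",disc)
go([.57,-.033,.045],90)
E
```

```text
yellow 1431 [ 0.5356 -0.0357  0.0572] [ 0.404  -0.0717  0.0286] [ 0.5934 -0.0108  0.0688]
top 836 [ 0.5687 -0.0283  0.0674] [ 0.5548 -0.0427  0.0602] [ 0.5839 -0.014   0.0689]
collar 632 [0.6682 0.0278 0.137 ] [ 0.5322 -0.0148  0.1225] [0.6844 0.0429 0.2945]
disc 3532 [ 0.566  -0.0283  0.0304] [ 0.5312 -0.0657  0.0267] [0.6071 0.0093 0.032 ]
slide [-0.0193 -0.0029  0.1451] spin 0.002 tcp [ 0.5508 -0.0302  0.3701] ydeg 90.11294417246512 t 2.55
```

View pics/w1.png

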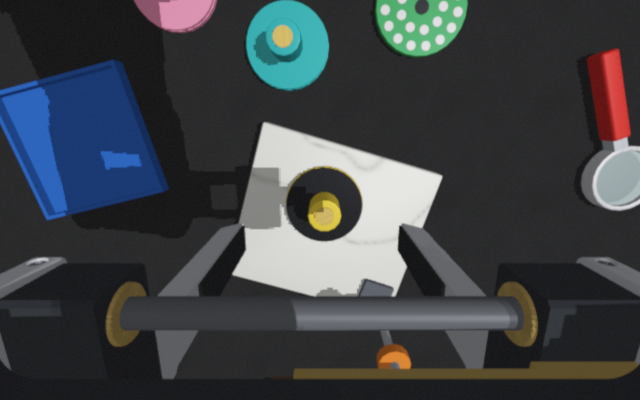

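The wrist picture shows the yellow hub at (324,212) between the open fingers, the tray at (85,140), the loupe at (612,130) and the collar at (393,357). Pad centre is about (0.569, −0.0285).

Request:
jog_arm([
  {"slide": [-0.018,0.002,0.05],"spin": 0,"gripper": 0.094},
  {"slide": [-0.018,0.002,0.09],"spin": 0,"gripper": 0.094},
  {"slide": [-0.018,0.002,0.12],"spin": 0,"gripper": 0.094},
  {"slide": [-0.018,0.002,0.135],"spin": 0,"gripper": 0.094},
  {"slide": [-0.018,0.002,0.135],"spin": 0,"gripper": 0.094},
  {"slide": [-0.018,0.002,0.135],"spin": 0,"gripper": 0.02},
  {"slide": [-0.018,0.002,0.135],"spin": 0,"gripper": 0.02},
  {"slide": [-0.018,0.002,0.135],"spin": 0,"gripper": 0.02},
], squeeze=20)

```text
time_s: 3.35
ee_pos: [0.5692, -0.0284, 0.2368]
eef_rot: [-3.141, 0.002, -3.139]
force: [0.4, -0.0, -0.7]
grip_width: 0.0736
grip_force: 0.0
```

Request:
jog_arm([
  {"slide": [0,0,0],"spin": 0,"gripper": 0.02},
  {"slide": [0,0,0],"spin": 0,"gripper": 0.02},
  {"slide": [0,0,0],"spin": 0,"gripper": 0.02},
])

```text
time_s: 3.65
ee_pos: [0.569, -0.0284, 0.2354]
eef_rot: [-3.142, 0.0, -3.139]
force: [0.0, 0.2, -0.1]
grip_width: 0.0497
grip_force: 0.0
```

Request:
jog_arm([
  {"slide": [0,0,0],"spin": 0,"gripper": 0.02},
  {"slide": [0,0,0],"spin": 0,"gripper": 0.02},
  {"slide": [0,0,0],"spin": 0,"gripper": 0.02},
  {"slide": [0,0,0],"spin": 0,"gripper": 0.02},
  {"slide": [0,0,0],"spin": 0,"gripper": 0.02},
])

```text
time_s: 4.15
ee_pos: [0.569, -0.0284, 0.2352]
eef_rot: [-3.142, -0.0, -3.139]
force: [0.2, -1.3, 0.1]
grip_width: 0.0317
grip_force: 20.0
```

Request:
jog_arm([
  {"slide": [0,0,-0.02],"spin": 0,"gripper": 0.02},
  {"slide": [0,0,-0.06],"spin": 0,"gripper": 0.02},
  {"slide": [0,0,-0.1],"spin": 0,"gripper": 0.02},
  {"slide": [0.03,-0.13,-0.1],"spin": 0,"gripper": 0.02},
  {"slide": [0.062,-0.264,-0.1],"spin": 0,"gripper": 0.02},
  {"slide": [0.062,-0.264,-0.1],"spin": 0,"gripper": 0.02},
  {"slide": [0.062,-0.264,-0.1],"spin": 0,"gripper": 0.02},
  {"slide": [0.062,-0.264,-0.1],"spin": 0,"gripper": 0.02},
])

```text
time_s: 4.95
ee_pos: [0.5115, -0.2737, 0.3352]
eef_rot: [3.141, -0.0, -3.139]
force: [0.1, -0.0, -1.6]
grip_width: 0.0318
grip_force: 20.0
```

Request:
jog_arm([
  {"slide": [0.062,-0.264,-0.1],"spin": 0,"gripper": 0.02},
])

```text
time_s: 5.05
ee_pos: [0.5006, -0.3196, 0.3506]
eef_rot: [3.139, -0.003, -3.14]
force: [0.7, 0.6, -1.4]
grip_width: 0.0314
grip_force: 20.0
```

Run:
```python
from h import *
im,d,H,S,V,P=shot("w2")
m=(H>100)&(H<125)&(S>120)&(d>0)&(P[...,2]<.03)
q=P[m].astype(np.float32);print(len(q),cv2.minAreaRect(q[:,:2]*1000))
m=((H<6)|(H>172))&(S>120)&(d>0)&(V>60);print(m.sum(),P[m].mean(0) if m.any() else "")
sim,sd=cams.camera("side");np.savez("side2.npz",im=sim,d=sd)
h=cv2.cvtColor(sim,cv2.COLOR_RGB2HSV).astype(int);y,x=np.nonzero(((h[...,0]<6)|(h[...,0]>172))&(h[...,1]>120))
k=(x>295)&(x<372)&(y>188)&(y<252);Q=world("side",np.c_[x[k],y[k]],sd[y[k],x[k]]);print(len(Q),np.c_[x[k],y[k]].mean(0),Q.mean(0),Q.min(0),Q.max(0))
go([.507,-.292,.041],90)
```

```text
11499 ((579.2117919921875, -297.778564453125), (304.67633056640625, 170.68692016601562), 7.212975978851318)
1325 [ 0.54952889 -0.60469406  0.0676015 ]<stdin>:8: RuntimeWarning: Mean of empty slice.
  ret = um.true_divide(
Traceback (most recent call last):
ValueError: zero-size array to reduction operation minimum which has no identity
```

Run:
```python
from h import *
z=np.load("w2.npz");im,d=z["im"],z["d"]
H,S,V=[cv2.cvtColor(im,cv2.COLOR_RGB2HSV).astype(int)[...,i] for i in range(3)]
y,x=np.mgrid[:400,:640]; P=world("wrist",np.c_[x.ravel(),y.ravel()],d.ravel()).reshape(400,640,3)
m=((H>100)&(H<125)&(S>120)&(d>0)&(P[...,2]<.03)).astype(np.uint8)
n,l,s,c=cv2.connectedComponentsWithStats(m)
for i in range(1,n):
    if s[i,4]>500: print(s[i],cv2.minAreaRect((P[l==i][:,:2]*1000).astype(np.float32)))
go([.507,-.292,.041],90)
```

```text
[  253   110   171   141 10441] ((511.8519592285156, -303.7928466796875), (152.88662719726562, 155.38833618164062), 13.607526779174805)
[292 331  80  37 980] ((707.417724609375, -314.0711364746094), (54.11813735961914, 99.30608367919922), 5.0277581214904785)
slide [-0.0065  0.0306  0.133 ] spin -0.003 tcp [ 0.5002 -0.3223  0.3541] ydeg 89.84249806950395 t 5.15
```

Request:
jog_arm([
  {"slide": [-0.007,0.029,0.04],"spin": 0,"gripper": 0.02},
  {"slide": [-0.007,0.029,0.07],"spin": 0,"gripper": 0.02},
  {"slide": [-0.007,0.029,0.09],"spin": 0,"gripper": 0.02},
  {"slide": [-0.007,0.029,0.1],"spin": 0,"gripper": 0.02},
  {"slide": [-0.007,0.029,0.1],"spin": 0,"gripper": 0.02},
  {"slide": [-0.007,0.029,0.1],"spin": 0,"gripper": 0.02},
])

```text
time_s: 5.75
ee_pos: [0.509, -0.2887, 0.2535]
eef_rot: [-3.141, 0.001, -3.139]
force: [-0.0, -0.1, -1.3]
grip_width: 0.0317
grip_force: 20.0
```

Run:
```python
from h import *
go([.508,-.294,.041],90)
```

```text
slide [ 0.001  -0.0053  0.0325] spin 0.002 tcp [ 0.509  -0.2887  0.2535] ydeg 90.12720900384831 t 5.75
```

Request:
jog_arm([
  {"slide": [0.001,-0.005,0.015],"spin": 0,"gripper": 0.02},
  {"slide": [0.001,-0.005,0.027],"spin": 0,"gripper": 0.02},
  {"slide": [0.001,-0.005,0.032],"spin": 0,"gripper": 0.02},
  {"slide": [0.001,-0.005,0.033],"spin": 0,"gripper": 0.02},
  {"slide": [0.001,-0.005,0.033],"spin": 0,"gripper": 0.02},
  {"slide": [0.001,-0.005,0.033],"spin": 0,"gripper": 0.02},
  {"slide": [0.001,-0.005,0.033],"spin": 0,"gripper": 0.02},
])

```text
time_s: 6.45
ee_pos: [0.5078, -0.2936, 0.2196]
eef_rot: [-3.141, 0.0, -3.139]
force: [0.4, -0.1, -0.1]
grip_width: 0.032
grip_force: 20.0
```

Force is back to about 0, so the pad rests on the floor of the tray. Releasing.

Request:
jog_arm([
  {"slide": [0,0,0],"spin": 0,"gripper": 0.094},
  {"slide": [0,0,0],"spin": 0,"gripper": 0.094},
  {"slide": [0,0,0],"spin": 0,"gripper": 0.094},
  {"slide": [0,0,0],"spin": 0,"gripper": 0.094},
  {"slide": [0,0,0],"spin": 0,"gripper": 0.094},
  {"slide": [0,0,0],"spin": 0,"gripper": 0.094},
  {"slide": [0,0,0],"spin": 0,"gripper": 0.094},
])

```text
time_s: 7.15
ee_pos: [0.5077, -0.2936, 0.2196]
eef_rot: [-3.142, 0.0, -3.139]
force: [0.5, 0.2, 0.6]
grip_width: 0.0842
grip_force: 0.0
```

Request:
jog_arm([
  {"slide": [0,0,-0.04],"spin": 0,"gripper": 0.094},
  {"slide": [0,0,-0.09],"spin": 0,"gripper": 0.094},
  {"slide": [0,0,-0.13],"spin": 0,"gripper": 0.094},
  {"slide": [0,0.04,-0.15],"spin": 0,"gripper": 0.094},
  {"slide": [-0.025,0.09,-0.15],"spin": 0,"gripper": 0.094},
  {"slide": [-0.032,0.14,-0.15],"spin": 0,"gripper": 0.094},
  {"slide": [-0.032,0.18,-0.15],"spin": 0,"gripper": 0.094},
  {"slide": [-0.032,0.18,-0.15],"spin": 0,"gripper": 0.094},
])

```text
time_s: 7.95
ee_pos: [0.5395, -0.1092, 0.3697]
eef_rot: [3.141, 0.0, -3.135]
force: [0.7, -0.7, -0.5]
grip_width: 0.0938
grip_force: 0.0
```

Run:
```python
from h import *
im,d,H,S,V,P=shot("w3")
m=((H<6)|(H>172))&(S>120)&(d>0)&(V>60)
n,l,s,c=cv2.connectedComponentsWithStats(m.astype(np.uint8))
for i in range(1,n):
    if s[i,4]>30: print(s[i],P[l==i].mean(0),P[l==i].min(0),P[l==i].max(0))
go([.5,.28,.2],110)
```

```text
[391 215  14  14 141] [ 0.57769396 -0.02898881  0.02599173] [ 0.53112569 -0.06533282  0.01903163] [ 0.58846232 -0.01951521  0.17275337]
slide [ 0.0372  0.3916 -0.0102] spin -0.343 tcp [ 0.5394 -0.1114  0.3698] ydeg 90.33011074507073 t 8.0
```

View pics/w3.png

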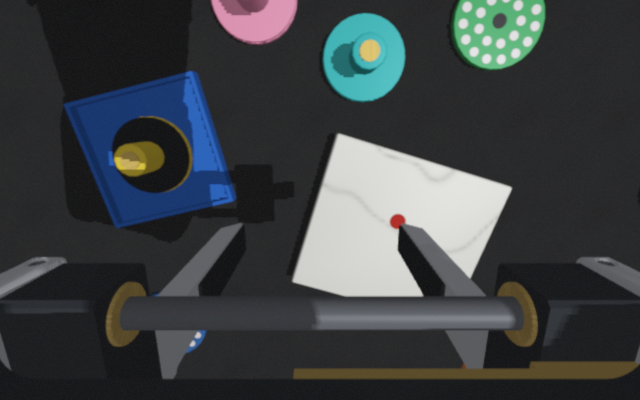

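The wrist picture shows the pad flat in the tray (150,155) and the red spot at (397,221), partly hidden by a finger. One more view a little further over.

Request:
jog_arm([
  {"slide": [0.01,0.04,0],"spin": 0,"gripper": 0.094},
  {"slide": [0.02,0.09,0],"spin": 0,"gripper": 0.094},
  {"slide": [0.02,0.11,0],"spin": 0,"gripper": 0.094},
  {"slide": [0.02,0.11,0],"spin": 0,"gripper": 0.094},
  {"slide": [0.02,0.11,0],"spin": 0,"gripper": 0.094},
  {"slide": [0.02,0.11,0],"spin": 0,"gripper": 0.094},
])

```text
time_s: 8.6
ee_pos: [0.5193, -0.005, 0.3695]
eef_rot: [-3.141, -0.0, -3.141]
force: [0.8, -1.2, 0.7]
grip_width: 0.0939
grip_force: 0.0
```

Run:
```python
from h import *
def red(im): 
    h=cv2.cvtColor(im,cv2.COLOR_RGB2HSV).astype(int); return ((h[...,0]<6)|(h[...,0]>172))&(h[...,1]>120)&(h[...,2]>60),(h[...,0]>6)&(h[...,0]<21)&(h[...,1]>150)&(h[...,2]>100)
im,d,H,S,V,P=shot("w4")
m,c=red(im)
n,l,s,_=cv2.connectedComponentsWithStats((m&(d>0)).astype(np.uint8))
for i in range(1,n):
    if s[i,4]>30: print("red",s[i],np.median(P[l==i],0),P[l==i].mean(0),P[l==i].min(0),P[l==i].max(0))
c&=(d>0)&(P[...,2]>.05)&(P[...,2]<.2)
if c.any(): print("collar",c.sum(),np.median(P[c],0),np.percentile(P[c],[3,97],0))
for n in("scene","side"):
    im,d=cams.camera(n); m,c=red(im); y,x=np.nonzero((m|c)&(d>0)); Q=world(n,np.c_[x,y],d[y,x])
    k=(abs(Q[:,0]-.577)<.03)&(abs(Q[:,1]+.029)<.03)&(Q[:,2]<.04)
    if k.any(): print(n,"spot",k.sum(),Q[k].mean(0))
    k=(abs(Q[:,0]-.68)<.03)&(abs(Q[:,1]-.03)<.03)&(Q[:,2]>.07)&(Q[:,2]<.16)
    if k.any(): print(n,"collar",k.sum(),Q[k].mean(0),Q[k].min(0),Q[k].max(0),np.c_[x,y][k].mean(0))
go([.5,.28,.2],110)
```

```text
red [ 556   82   44   89 2588] [0.45609849 0.26260598 0.01870776] [0.45656546 0.2631098  0.01531365] [ 0.41109017  0.24195392 -0.00200671] [0.50262625 0.30819381 0.02183965]
red [299 231  14  14 149] [ 0.57984225 -0.02422249  0.02081011] [ 0.57966966 -0.02387878  0.02077732] [ 0.57145921 -0.03114104  0.0191596 ] [ 0.58786732 -0.01632787  0.02223266]
scene spot 6 [ 0.57809137 -0.02132458  0.02197922]
scene collar 24 [0.68709706 0.0327293  0.13017595] [0.67387429 0.02458855 0.12479865] [0.69484119 0.04118588 0.13496676] [327.41666667 221.875     ]
side spot 7 [ 0.57797185 -0.02289392  0.01987735]
side collar 57 [0.68112651 0.02497469 0.12787434] [0.66839248 0.01584118 0.12063931] [0.69673519 0.04201577 0.13277719] [362.78947368 178.12280702]
slide [ 0.019   0.2846 -0.0106] spin -0.348 tcp [ 0.5192 -0.0046  0.3695] ydeg 90.04209968633045 t 8.75
```

Request:
jog_arm([
  {"slide": [0.05,0.29,0],"spin": -0.35,"gripper": 0.094},
  {"slide": [0.05,0.29,0],"spin": -0.35,"gripper": 0.094},
  {"slide": [0.05,0.29,0],"spin": -0.35,"gripper": 0.094},
  {"slide": [0.05,0.29,0],"spin": -0.35,"gripper": 0.094},
  {"slide": [0.05,0.29,0],"spin": -0.35,"gripper": 0.094},
  {"slide": [0.05,0.29,0],"spin": -0.35,"gripper": 0.094},
  {"slide": [0.05,0.29,0],"spin": -0.35,"gripper": 0.094},
  {"slide": [0.05,0.29,0],"spin": -0.35,"gripper": 0.094},
])

```text
time_s: 9.55
ee_pos: [0.4685, 0.2865, 0.3693]
eef_rot: [-3.141, -0.0, -2.788]
force: [-0.0, -0.3, 0.5]
grip_width: 0.094
grip_force: 0.0
```

Run:
```python
from h import *
im,d,H,S,V,P=shot("w5")
m=((H<6)|(H>172))&(S>120)&(d>0)&(V>60)&(P[...,2]>.015)&(P[...,2]<.03)
n,l,s,_=cv2.connectedComponentsWithStats(m.astype(np.uint8))
for i in range(1,n):
    if s[i,4]>200:
        q=P[l==i][:,:2]; print(s[i],q.mean(0),P[l==i][:,2].mean(),cv2.minAreaRect((q*1000).astype(np.float32)))
        w,v=np.linalg.eigh(np.cov(q.T)); a=v[:,1]*np.sign(v[0,1]); print("axis",a,np.degrees(np.arctan2(a[1],a[0])))
for t in ("lens","handle","loupe"):
    print(t,[(np.round(r["point"],3).tolist(),round(r["confidence"],2)) for r in finder.find_in(t,"wrist")])
for r in finder.masks_of("loupe","wrist")[:1]:
    k=r["region"]&(d>0); q=P[k]; q=q[(S[k]<90)&(q[:,2]<.04)]; print("ring",len(q),cv2.minEnclosingCircle((q[:,:2]*1000).astype(np.float32)),q.mean(0))
```

```text
[ 300  127   19   84 1384] [0.45616698 0.26574537] 0.019893419406155282 ((457.7184143066406, 266.24896240234375), (90.29401397705078, 17.998199462890625), 21.039953231811523)
axis [0.93353076 0.3584973 ] 21.007938857672322
lens [([0.524, 0.288, 0.018], 0.97)]
handle [([0.528, 0.29, 0.012], 0.68)]
loupe [([0.528, 0.288, 0.012], 0.74)]
ring 2965 ((541.0385131835938, 294.5063781738281), 41.03419494628906) [0.54201491 0.29851013 0.01242723]
```

View pics/w5.png

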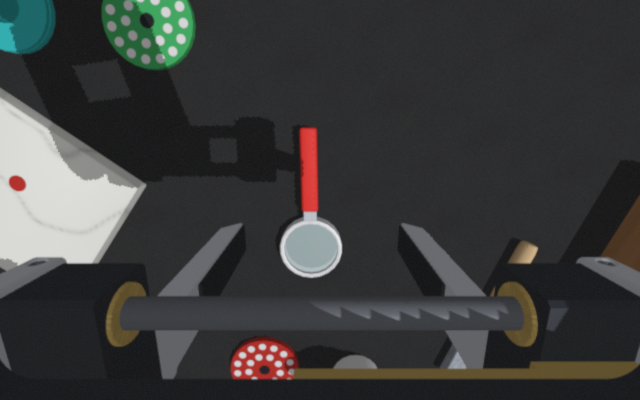

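The wrist picture shows the loupe handle from (308,128) to (311,212) and the lens ring at (311,247), free of neighbours. Red disc is at (264,362) and the brush near (520,255), both clear.

Run:
```python
from h import *
go([.468,.2703,.022],111)
```

```text
slide [ 0.006  -0.0137  0.1677] spin -0.016 tcp [0.4689 0.2852 0.3697] ydeg 110.08217717345615 t 9.8
```

Request:
jog_arm([
  {"slide": [0.006,-0.014,0.05],"spin": -0.016,"gripper": 0.094},
  {"slide": [0.006,-0.014,0.09],"spin": -0.016,"gripper": 0.094},
  {"slide": [0.006,-0.014,0.12],"spin": -0.016,"gripper": 0.07},
  {"slide": [0.006,-0.014,0.14],"spin": -0.016,"gripper": 0.05},
  {"slide": [0.006,-0.014,0.15],"spin": -0.016,"gripper": 0.05},
  {"slide": [0.006,-0.014,0.15],"spin": -0.016,"gripper": 0.05},
  {"slide": [0.006,-0.014,0.15],"spin": -0.016,"gripper": 0.05},
])

```text
time_s: 10.5
ee_pos: [0.468, 0.271, 0.2206]
eef_rot: [3.141, 0.001, -2.774]
force: [0.0, 1.0, 0.5]
grip_width: 0.0573
grip_force: 0.0
```

Run:
```python
from h import *
go([.468,.2703,.022],111)
```

```text
slide [ 0.0003 -0.0006  0.0186] spin 0.001 tcp [0.468  0.271  0.2206] ydeg 111.07394175205046 t 10.5
```

Request:
jog_arm([
  {"slide": [0,0,0.01],"spin": 0,"gripper": 0.05},
  {"slide": [0,0,0.018],"spin": 0,"gripper": 0.04},
  {"slide": [0,0,0.018],"spin": 0,"gripper": 0.0},
  {"slide": [0,0,0.018],"spin": 0,"gripper": 0.0},
  {"slide": [0,0,0.018],"spin": 0,"gripper": 0.0},
  {"slide": [0,0,0.018],"spin": 0,"gripper": 0.0},
  {"slide": [0,0,0.018],"spin": 0,"gripper": 0.0},
  {"slide": [0,0,0.018],"spin": 0,"gripper": 0.0},
], squeeze=50)

```text
time_s: 11.3
ee_pos: [0.4677, 0.2712, 0.2018]
eef_rot: [3.142, 0.001, -2.773]
force: [-0.9, 0.4, 2.8]
grip_width: 0.0177
grip_force: 50.0
```

Request:
jog_arm([
  {"slide": [0,0,0],"spin": 0,"gripper": 0.0},
  {"slide": [0,0,0],"spin": 0,"gripper": 0.0},
  {"slide": [0,0,0],"spin": 0,"gripper": 0.0},
])

```text
time_s: 11.6
ee_pos: [0.4677, 0.2712, 0.2018]
eef_rot: [3.142, 0.0, -2.773]
force: [-0.5, 0.7, 5.2]
grip_width: 0.0178
grip_force: 50.0
```

Request:
jog_arm([
  {"slide": [0,0,-0.01],"spin": 0,"gripper": 0.0},
  {"slide": [0,0,-0.03],"spin": 0,"gripper": 0.0},
  {"slide": [0,0,-0.055],"spin": 0,"gripper": 0.0},
  {"slide": [0,0,-0.08],"spin": 0,"gripper": 0.0},
  {"slide": [0,0,-0.105],"spin": 0,"gripper": 0.0},
  {"slide": [0,0,-0.12],"spin": 0,"gripper": 0.0},
  {"slide": [0,0,-0.12],"spin": 0,"gripper": 0.0},
  {"slide": [0,0,-0.12],"spin": 0,"gripper": 0.0},
])

```text
time_s: 12.4
ee_pos: [0.4674, 0.271, 0.3212]
eef_rot: [-3.142, -0.0, -2.773]
force: [0.1, -0.0, -2.0]
grip_width: 0.0177
grip_force: 50.0
```

Run:
```python
from h import *
go([.5038,-.0518,.3218],111,tcp=True)
```

```text
slide [ 0.0823 -0.3142 -0.0006] spin 0.002 tcp [0.4674 0.271  0.3212] ydeg 111.0956794773496 t 12.4
```

Request:
jog_arm([
  {"slide": [0.005,-0.02,0],"spin": 0,"gripper": 0.0},
  {"slide": [0.015,-0.06,0],"spin": 0,"gripper": 0.0},
  {"slide": [0.026,-0.1,0],"spin": 0,"gripper": 0.0},
  {"slide": [0.037,-0.14,0],"spin": 0,"gripper": 0.0},
  {"slide": [0.047,-0.18,0],"spin": 0,"gripper": 0.0},
  {"slide": [0.057,-0.22,0],"spin": 0,"gripper": 0.0},
  {"slide": [0.065,-0.25,0],"spin": 0,"gripper": 0.0},
  {"slide": [0.068,-0.26,0],"spin": 0,"gripper": 0.0},
])

```text
time_s: 13.2
ee_pos: [0.4977, 0.0017, 0.3204]
eef_rot: [3.141, -0.002, -2.776]
force: [-0.9, 0.6, -1.2]
grip_width: 0.0176
grip_force: 50.0
```

Run:
```python
from h import *
go([.5038,-.0518,.3218],111,tcp=True)
```

```text
slide [ 0.0134 -0.0522 -0.0014] spin -0.001 tcp [0.4977 0.0017 0.3204] ydeg 110.95204613538803 t 13.2
```

Request:
jog_arm([
  {"slide": [0.006,-0.025,-0.001],"spin": 0,"gripper": 0.0},
  {"slide": [0.012,-0.045,-0.001],"spin": 0,"gripper": 0.0},
  {"slide": [0.014,-0.053,-0.001],"spin": 0,"gripper": 0.0},
  {"slide": [0.014,-0.053,-0.001],"spin": 0,"gripper": 0.0},
  {"slide": [0.014,-0.053,-0.001],"spin": 0,"gripper": 0.0},
  {"slide": [0.014,-0.053,-0.001],"spin": 0,"gripper": 0.0},
  {"slide": [0.014,-0.053,-0.001],"spin": 0,"gripper": 0.0},
])

```text
time_s: 13.9
ee_pos: [0.5038, -0.0497, 0.3225]
eef_rot: [3.141, -0.0, -2.772]
force: [0.1, -0.1, -0.8]
grip_width: 0.0176
grip_force: 50.0
```

Run:
```python
from h import *
go([.5038,-.0518,.3218],111,tcp=True)
for n in("wrist","side","scene"):
    im,d=cams.camera(n); cv2.imwrite(f"pics/f_{n}.png",im[:,:,::-1]); y,x=np.mgrid[:400,:640]
    P=world(n,np.c_[x.ravel(),y.ravel()],d.ravel()).reshape(400,640,3)
    hs=cv2.cvtColor(im,cv2.COLOR_RGB2HSV).astype(int)
    m=((hs[...,0]<6)|(hs[...,0]>172))&(hs[...,1]>120)&(d>0)&(abs(P[...,2]-.13)<.03)&(abs(P[...,0]-.5)<.1)&(abs(P[...,1]+.05)<.1)
    if m.sum()>10: print(n,"handle",m.sum(),P[m].mean(0),np.percentile(P[m],[2,98],0))
    k=(hs[...,1]<80)&(d>0)&(abs(P[...,2]-.13)<.02)&(np.hypot(P[...,0]-.579,P[...,1]+.024)<.05)
    q=P[k]; print(n,"ring",len(q),q.mean(0),cv2.minEnclosingCircle((q[:,:2]*1000).astype(np.float32)))
    A=np.c_[q[:,:2]-q[:,:2].mean(0),np.ones(len(q))]; print("  plane",np.linalg.lstsq(A,q[:,2],rcond=None)[0],np.percentile(q[:,2],[5,50,95]))
    c=(hs[...,0]>6)&(hs[...,0]<21)&(hs[...,1]>150)&(hs[...,2]>100)&(d>0)&(np.hypot(P[...,0]-.686,P[...,1]-.03)<.03)&(P[...,2]>.08)
    if c.sum(): print(n,"collar",c.sum(),P[c].mean(0),np.percentile(P[c][:,2],[0,100]))
a=cv2.imread("pics/f_wrist.png"); b=cv2.imread("pics/f_side.png")[140:260,260:420]
cv2.imwrite("pics/fin.png",np.hstack([cv2.resize(a,(480,300)),cv2.resize(b,(320,300),interpolation=cv2.INTER_CUBIC)]))
```

```text
slide [ 0.0007 -0.002   0.0007] spin 0.003 tcp [ 0.5038 -0.0497  0.3225] ydeg 111.1499592228808 t 13.9
wrist handle 4711 [ 0.48848981 -0.05674215  0.14054738] [[ 0.45173649 -0.07529465  0.1378944 ]
 [ 0.52985233 -0.03712096  0.14211526]]
wrist ring 2158 [ 0.57333548 -0.02370254  0.13182794] ((575.1133422851562, -22.810346603393555), 23.32187271118164)
  plane [-0.00505567 -0.00232321  0.13182794] [0.13091102 0.13182218 0.13273132]
side handle 169 [ 0.47285563 -0.0656295   0.13616378] [[ 0.44918429 -0.07831373  0.12282929]
 [ 0.49569222 -0.04665929  0.14229977]]
side ring 251 [ 0.58962373 -0.03245443  0.13156385] ((580.1807861328125, -21.712486267089844), 37.82377243041992)
  plane [0.04166829 0.02581919 0.13156385] [0.12462697 0.13146213 0.13674526]
side collar 57 [0.68116783 0.02508932 0.12775663] [0.11915625 0.13110051]
scene handle 54 [ 0.5116592  -0.04525049  0.14157664] [[ 0.4765939  -0.05382527  0.13544535]
 [ 0.53650601 -0.03380817  0.14761139]]
scene ring 308 [ 0.58038318 -0.02018284  0.13395305] ((575.079833984375, -21.45225715637207), 43.6848258972168)
  plane [-0.03646369 -0.00935701  0.13395305] [0.12708514 0.13410942 0.14026108]
scene collar 23 [0.68621374 0.03250928 0.12960369] [0.12293268 0.13548736]
```

View pics/fin.png

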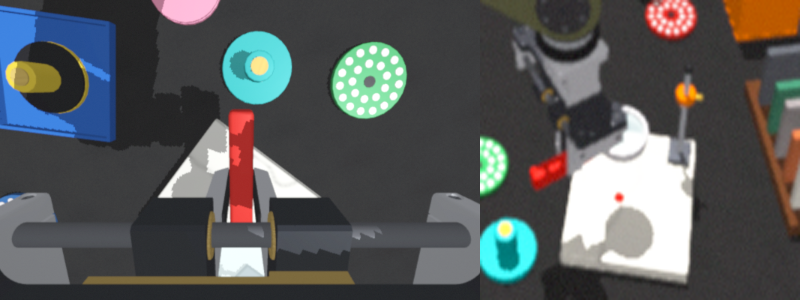

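The combined picture shows the handle level in the fingers at (240,160), the pad flat in the tray at (45,75), and, in the side crop, the lens at (630,130) clear of the stone and of the collar at (685,95). Small trim, then settle.

Request:
jog_arm([
  {"slide": [0.001,-0.002,0.001],"spin": 0,"gripper": 0.0},
  {"slide": [0.001,-0.002,0.001],"spin": 0,"gripper": 0.0},
  {"slide": [0.001,-0.002,0.001],"spin": 0,"gripper": 0.0},
  {"slide": [0.001,-0.002,0.001],"spin": 0,"gripper": 0.0},
  {"slide": [0.001,-0.002,0.001],"spin": 0,"gripper": 0.0},
  {"slide": [0.001,-0.002,0.001],"spin": 0,"gripper": 0.0},
  {"slide": [0.001,-0.002,0.001],"spin": 0,"gripper": 0.0},
  {"slide": [0.001,-0.002,0.001],"spin": 0,"gripper": 0.0},
])

```text
time_s: 14.85
ee_pos: [0.5036, -0.0527, 0.3216]
eef_rot: [-3.142, 0.0, -2.773]
force: [0.2, -0.6, -1.2]
grip_width: 0.0175
grip_force: 50.0
```

Run:
```python
from h import *
go([.5038,-.0518,.3218],111,tcp=True)
print(abs(telemetry.get_obs()["joint_vel"]).max())
print(workorder.hand_in())
```

```text
slide [-0.0005  0.0007 -0.0002] spin 0.002 tcp [ 0.5036 -0.0527  0.3216] ydeg 111.09695565239328 t 14.85
0.0034450830982045316
the job is handed in; nothing more can be done
None
```

I handed the job in at 14.85 s: the yellow pad is flat in the blue tray, and the gripper is holding the loupe level and still, with the lens over the red spot at collar height (both within about 2 mm by my measurements). The hand-in returned no verdict.

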